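# Seat the bar in the drill jig and hold the spring guide out at its mark

## Task

First push the steel bar along its channel into the drill jig until you feel it seat against the stop hidden inside the tunnel, without ramming it. Then take the upright lug on top of the jig, pull the spring-return guide plate out over the bar until its front edge is level with the index blade, and finish while still holding it there, so that a workmate can drill through the bush. Leave the bar seated and the side cutters, bolt and ceramic cup around the jig where they are.

Things in the scene. Friction and masses are not known exactly. Their poses are not given: they have to be found in the camera images.
- jig: Fixed drill jig, steel base plate 275 x 110 x 8 mm on the bench. Origin on the bench surface under the middle of the tunnel mouth; x points into the grey tunnel, y left, z up. From x = -185 mm to 0, two rails with tops at z = 18 mm and inner faces at y = +-18.5 mm form the channel, floor at z = 8 mm. The base ends at x = +90 mm.
- tunnel_mouth (a point): Middle of the tunnel's mouth, at jig x = 0, y = 0, z = 26 mm. The tunnel runs from jig x = 0 to 85 mm, 40 mm wide inside, ceiling at z = 44 mm; its roof and gibs reach z = 61 mm and y = +-37 mm.
- end_stop: Fixed steel stop inside the tunnel, out of sight, set at a different depth each time (30 to 50 mm inside the mouth). Origin at the foot of the face that the bar seats against, on the channel's centre line; x as the jig's. It must not be pressed with more than 60 N.
- bar: Loose plain steel bar in the channel, 130 x 34 x 30 mm, 0.35 to 0.7 kg, friction 2 to 5 N (more when first struck). Origin at the centre of its underside, z up; its own y runs along its length and the channel (65 mm either side). At the start it is 20 to 45 mm short of the stop; when seated, the origin is 65 mm before the stop's face and 80 to 100 mm stick out of the tunnel. Top at jig z = 38 mm; push its near end face.
- guide_plate (a joint): Travel of the guide plate, m: 0 = home (pushed in by its spring), growing as it is pulled out along the jig's -x, end of travel 0.075. The spring pulls it back with about 5 N at home, rising 1.8 N for every 10 mm. It returns if let go.
- plate_edge (a point): Middle of the front edge of the aluminium guide plate (105 x 50 x 7 mm, on the tunnel roof, underside at jig z = 49 mm, top at 56 mm, with a round drill bush near its front edge, 3 mm proud). In the jig frame it is at x = -35 mm minus the plate's travel, y = 0.
- lug_top (a point): Centre of the top of the upright steel pull lug on the guide plate: 14 mm thick along the jig's x, 40 mm wide along y, top at jig z = 101 mm, on a foot (30 x 46 mm in plan) with its top at z = 60 mm, so 41 mm are free to grasp from above. In the jig frame it is at x = +15 mm minus the plate's travel, y = 0.
- index: The mark: fixed clamp on top of the upright index bar (right of the channel, jig y = -39 to -47 mm, x = -115 to 0, top z = 42 mm): dark block 14 x 14 x 10 mm with a thin upright steel blade (2 mm, top at z = 62 mm). Origin under the block in the blade's plane, x as the jig's. The plate's front edge must come level with the blade, which stands at jig x = -60 to -90 mm (travel 25 to 55 mm).
- side_cutters: Bystander: side cutters with black handles, 146 x 52 x 12 mm, lying on the bench left of the jig.
- bolt: Bystander: steel hexagon bolt, 18 mm across, 50 mm high, standing on its head on the bench left of the tunnel.
- gas_cup: Bystander: pinkish ceramic gas cup, 24 mm across, 46 mm high, standing on the bench left of the jig.
Things that resemble listed ones, but are neither listed nor needed, are in the scene too. There is more than one size of the bar; the one meant has the size given above.

How it is judged:
By the outcome, as a careful person would: the job done as asked, in the order asked, and still so for the second after the job is handed in, while the arm keeps its last pose, push and grip.
It also fails if it takes over 48 s, if anything falls off the work surface, if the arm or the gripper's body presses on something with over 40 N, if the wrist force passes 120 N, or if a joint passes its speed limit or range.

## Robot

A 6-joint arm with a two-finger parallel gripper is mounted at the origin on a cart in front of the work surface, level with it; the furniture and walls round the work are solid. World frame = base frame: x ahead of the robot, y to its left, z up, the work surface at z = 0. Lengths are in m, angles in rad, forces in N, time in s.
With the tool pointing down it reaches from about 0.425 to 0.95 m from the base axis. Payload 3.5 kg.
Tool frame: the origin (TCP) lies midway between the tips of the shut fingers; the grasp point (between the pads) lies 19 mm behind it; x points along the fingers, z is the direction in which the jaws open and shut, and the axes are right-handed (so a half turn about x gives the same grasp; the last joint's range is limited). The gripper opens to 85 mm and grips with 20 to 120 N. Pads are 22 mm wide; open, the fingers measure 114 mm over their backs; the gripper's body (76 mm by 85 mm) begins 54 mm behind the grasp point. The pads swing forward as they close: fully open they stand 13 mm farther back than shut.
Start: joints at [0.962, 0.286, 1.577, -0, 1.279, -0.15], TCP at [0.299, 0.605, 0.231] pointing down, gripper open.
Joint ranges: [-2.77, 2.77], [-0.9, 2.22], [0.21, 2.48], [-1.53, 4.67], [0.24, 2.81], [-2.84, 2.84]. Speed limits (rad/s): [2.79, 2.79, 3.14, 3.14, 3.14, 3.14].

## Interface

Orientations are given as a unit quaternion [x, y, z, w].
In Python, from plant import readout, eyes, ctrl gives the robot as it stands.
- The arm moves only by the tool move_arm, never from a script. Its argument "commands" is a list of rows, each a list of 7 numbers: the turn, a rotation vector about the world's x, y, z in rad, then the shift along the world's x, y, z in mm, then the closure in counts, from 0 (fully open) to 255 (shut). A call has 1 to 12 rows; each row is the pose to reach, as a shift and turn from the pose measured when the call began; what a row does not reach only later rows make up. A row lasts 1/10 s, in which the tool goes at most 50 mm and 8.59 degrees, less where a joint would pass 70% of its speed; a pose out of reach is approached as far as the arm can. A call with a gripper value outside its range is refused whole. The fingers move at their own pace and stop on an object; "newtons" is the grip in N (left out, the last holds). Time passes only in rows, so rows that repeat a pose let the fingers close. It gives the time, the measured TCP pose, the force and the opening at its end, in the units of the state.
- readout.get_state(): the state, without advancing time (a new reading comes with each control period).
- eyes.read_camera(name): name is "side" or "top"; returns a dict with "color" (420x560x3 uint8, red, green, blue), "depth" (420x560 float32, m along the optical axis (not along the pixel's ray), 0 where there is no reading), "K" (3x3 intrinsics, pixels), "eye" and "attitude" of the camera in the world. Camera axes: x right, y down, z forward; pixel columns grow to the right and rows downward; lengths in m; the calibration is good to about 2 mm. A picture is of the moment at which its call begins.
- ctrl.sign_off(): hands the job in, once; it reports no verdict.
The state is a dict: "time": time; "qpos": joint angles; "dq": joint speeds; "joint_efforts": joint torques, N m; "eef_pos": TCP position; "tcp_rot": TCP orientation; "contact_force": force on the tool from outside, world axes, zero at the start; "wrist_torque": the same for the moment, N m; "opening": opening from 0.0 (shut) to 1.0 (fully open).
Only numpy, scipy, OpenCV 4.12 (cv2) and the standard library are available. Lean on these libraries where they do the work, as an engineer would, in place of code of your own. Each camera call takes 0.05 s, during which the arm holds its last target.

## Working session

There is one attempt and no reset: what is moved stays moved. The work goes in short steps, Python scripts to look and compute and a tool call to move; the robot and the scene stay as the last step left them, time stands still between calls to the robot, and variables do not carry over. Pictures are saved under pics/ and viewed, and the job is handed in when it is done.

Besides the shell and the picture viewer there is one more tool, called after "Emit:" as name([rows], argument=value, ...), one row to a line, values as JSON. move_arm: Moves the arm, as the interface text tells. Its arguments: {"type":"object","properties":{"commands":{"type":"array"},"newtons":{"type":"number"}},"required":["commands"]}

```bash
mkdir -p pics; ls
cat > h.py <<'E'
import numpy as np,cv2
from plant import readout,eyes,ctrl
from scipy.spatial.transform import Rotation as R
E
python3 - <<'E'
from h import *
for n in("side","top"):
    d=eyes.read_camera(n); np.savez(f"{n}0.npz",**d)
    cv2.imwrite(f"pics/{n}0.png",d["color"][:,:,::-1])
    print(n,d["K"],d["eye"],d["attitude"])
print(readout.get_state())
E
```

```text
pics
side [[534.28993222   0.         269.7421722 ]
 [  0.         534.28993222 209.5436126 ]
 [  0.           0.           1.        ]] [0.42322637 0.94169734 0.43885716] [-0.03415235  0.81668021 -0.57526776  0.03056225]
top [[425.72317178   0.         279.23577027]
 [  0.         425.72317178 212.66181955]
 [  0.           0.           1.        ]] [ 0.37771268 -0.06008052  0.92958601] [-0.69959771  0.70847255 -0.06515751  0.06621327]
{'time': 0.1, 'qpos': array([ 9.62004633e-01,  2.87120345e-01,  1.57804210e+00, -2.01870238e-07,
        1.27857281e+00, -1.49976626e-01]), 'dq': array([ 0.00060279, -0.00095029, -0.00423657,  0.00050134, -0.00215556,
        0.00067716]), 'joint_efforts': array([ 9.54846860e-05, -4.07295656e+01, -2.93698686e+01, -1.41903834e-04,
        3.40205559e-03,  9.35420360e-06]), 'eef_pos': array([0.2985652 , 0.60471924, 0.23005041]), 'tcp_rot': array([-0.37349939,  0.60129651,  0.37290089,  0.59990469]), 'contact_force': array([-0.35367277,  0.20830596, -0.3455209 ]), 'wrist_torque': array([ 0.00829251, -0.01261491, -0.0386764 ]), 'opening': 0.9999762239996529}
```

View pics/side0.png

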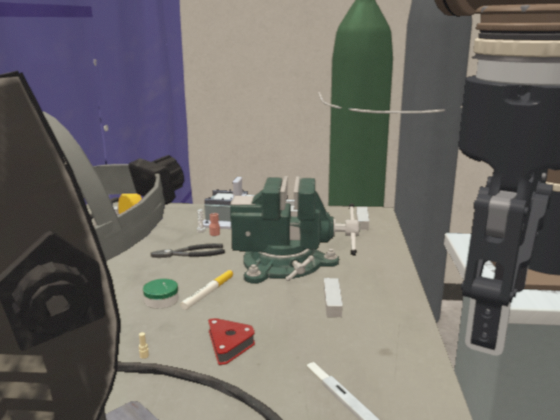

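View pics/top0.png

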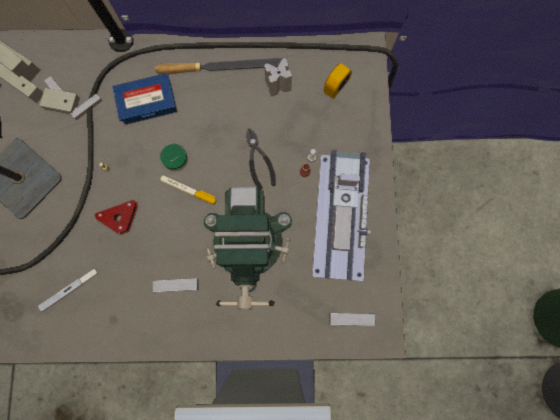

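The top view shows the jig at columns 315–370, rows 150–280. The bar is in its channel (col 343, row 228), and the tunnel is toward the top. The vise stands left of it at col 245, and two decoy bars lie loose on the bench. I'll zoom in.

Run:
```python
from h import *
d=np.load("top0.npz");c=d["color"][140:290,280:400,::-1]
cv2.imwrite("pics/z1.png",cv2.resize(c,None,fx=4,fy=4,interpolation=cv2.INTER_CUBIC))
Rm=R.from_quat(d["attitude"]).as_matrix()
K=d["K"];v,u=np.mgrid[:420,:560];z=d["depth"]
P=np.stack([(u-K[0,2])/K[0,0]*z,(v-K[1,2])/K[1,1]*z,z],-1)@Rm.T+d["eye"]
np.save("P.npy",P)
for uv in [(343,228),(345,180),(345,198),(318,276),(366,277),(323,157),(367,157),(300,250),(345,165),(363,231),(305,171),(312,155)]:
    print(uv,P[uv[1],uv[0]].round(4))
```

```text
(343, 228) [ 0.5109 -0.1944  0.0375]
(345, 180) [ 0.5994 -0.1931  0.0985]
(345, 198) [ 0.576  -0.2014  0.0369]
(318, 276) [ 0.412  -0.1411  0.0086]
(366, 277) [ 0.4089 -0.2451  0.0012]
(323, 157) [ 0.6775 -0.1601  0.0089]
(367, 157) [ 6.793e-01 -2.613e-01 -6.000e-04]
(300, 250) [ 0.4688 -0.104   0.0025]
(345, 165) [ 0.644  -0.2014  0.0552]
(363, 231) [ 0.5014 -0.2328  0.0556]
(305, 171) [ 0.6367 -0.1168  0.0383]
(312, 155) [ 0.6739 -0.1333  0.0349]
```

View pics/z1.png

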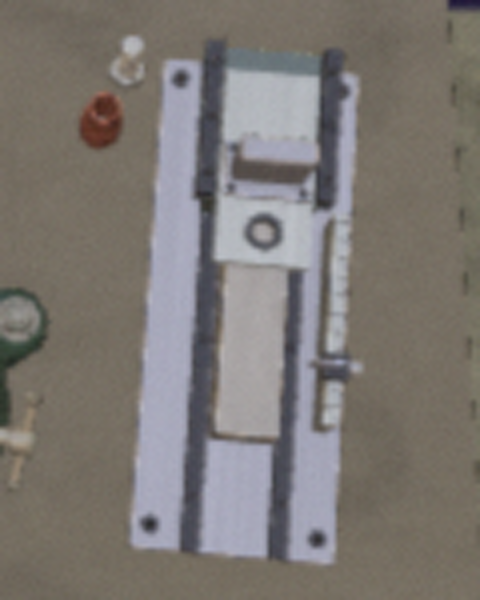

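Run:
```python
from h import *
d=np.load("top0.npz");P=np.load("P.npy")
Rm=R.from_quat(d["attitude"]).as_matrix();K=d["K"];eye=d["eye"]
def at(zx,zy,z):
    u=280+(zx+.5)/4-.5;v=140+(zy+.5)/4-.5
    r=Rm@[(u-K[0,2])/K[0,0],(v-K[1,2])/K[1,1],1]; return eye+r*(z-eye[2])/r[2]
c={n:at(*p,.008) for n,p in dict(LF=(165,60),RF=(356,75),RN=(335,562),LN=(132,548)).items()}
for k in c:print(k,c[k].round(4))
for a,b in (("LN","LF"),("RN","RF"),("LN","RN"),("LF","RF")):
    e=c[b]-c[a];print(a,b,np.linalg.norm(e).round(4),np.degrees(np.arctan2(e[1],e[0])).round(2))
print("ctr",np.mean(list(c.values()),0))
sub=P[140:290,310:376].reshape(-1,3)
m=sub[(sub[:,2]>.09)];print("lug",len(m),m.mean(0),m.min(0),m.max(0))
print(cv2.minAreaRect(m[:,:2].astype(np.float32)*1000))
base=sub[(abs(sub[:,2]-.008)<.0025)]
# edges of things
for n,z,pts in [("plate",.056,[(215,262),(306,269)]),("barnear",.038,[(213,434),(279,439)]),("barL",.038,[(224,265),(213,434)]),("barR",.038,[(288,268),(279,439)]),("blade",.062,[(352,369)]),("block",.052,[(318,377),(348,380)]),("bush",.059,[(263,231)])]:
    q=[at(*p,z) for p in pts];print(n,np.round(q,4).tolist(), *( [np.degrees(np.arctan2(*(q[1]-q[0])[1::-1])), np.linalg.norm(q[1]-q[0])] if len(q)>1 else []))
d=P[190:235:1,:][:, 340:372]
```

```text
LF [ 0.6834 -0.1555  0.008 ]
RF [ 0.6732 -0.2629  0.008 ]
RN [ 0.4021 -0.2378  0.008 ]
LN [ 0.4109 -0.1296  0.008 ]
LN LF 0.2738 -5.44
RN RF 0.2722 -5.29
LN RN 0.1086 -94.62
LF RF 0.1079 -95.46
ctr [ 0.5424114  -0.19646495  0.008     ]
lug 184 [ 0.55954587 -0.17450945  0.2616636 ] [ 0.37771268 -0.22176918  0.09029354] [ 0.61188284 -0.06008052  0.92958601]
((502.7698669433594, -128.282958984375), (37.018348693847656, 282.4767761230469), 53.92726516723633)
plate [[0.5568, -0.1734, 0.056], [0.5524, -0.2208, 0.056]] -95.23960693178987 0.04764637938820995
barnear [[0.4684, -0.1714, 0.038], [0.4654, -0.2058, 0.038]] -95.07307219626 0.034613632907375104
barL [[0.5587, -0.1805, 0.038], [0.4684, -0.1714, 0.038]] 174.24882663481057 0.09079257300237245
barR [[0.5567, -0.2145, 0.038], [0.4654, -0.2058, 0.038]] 174.54707869544418 0.09173652904048508
blade [[0.4985, -0.2409, 0.062]]
block [[0.4959, -0.2252, 0.052], [0.4942, -0.2407, 0.052]] -96.50818933553998 0.015589786292486998
bush [[0.5724, -0.1987, 0.059]]
```

Run:
```python
from h import *
P=np.load("P.npy")
s=readout.get_state();M=R.from_quat(s["tcp_rot"]).as_matrix();print(M.round(3))
# tool z yaw
y=-5.35
X=np.array([0,0,-1.]);
for name,ang in (("push z=-jigy?",y-90),("push z=+jig y",y+90),("z=+jigx",y),("z=-jigx",y+180)):
    Z=np.array([np.cos(np.radians(ang)),np.sin(np.radians(ang)),0]);Y=np.cross(Z,X)
    T=np.stack([X,Y,Z],1);print(name,R.from_matrix(T@M.T).as_rotvec().round(4), R.from_matrix(T).as_quat())
print("vise max z",P[170:310,200:295,2].max(), [P[250,u].round(3).tolist() for u in (245,)],P[190:200,235:255,2].max())
# refine jig: lug top
sub=P[150:290,310:376].reshape(-1,3);m=sub[(sub[:,2]>.09)&(sub[:,2]<.11)];print(len(m),m[:,2].mean(),cv2.minAreaRect(m[:,:2].astype(np.float32)*1000))
o=np.array([.5896,-.2007]);c,s_=np.cos(np.radians(y)),np.sin(np.radians(y))
J=P.copy();e=P[...,:2]-o;J[...,0]=e@[c,s_];J[...,1]=e@[-s_,c]
q=J[140:290,310:376].reshape(-1,3)
def rng(n,k): 
    a=q[k]; print(n,len(a),(np.percentile(a,[2,50,98],0)*1000).round(1).tolist())
rng("lug",(q[:,2]>.09)&(q[:,2]<.11))
rng("bar",(abs(q[:,2]-.038)<.003)&(abs(q[:,1])<.016)&(q[:,0]<-.04))
rng("rails",(abs(q[:,2]-.018)<.003)&(q[:,0]<-.05))
rng("blade",(q[:,2]>.054)&(q[:,1]<-.03)&(q[:,0]<-.03)&(q[:,0]>-.12))
rng("block",(abs(q[:,2]-.052)<.003)&(q[:,1]<-.03)&(q[:,0]<-.03)&(q[:,0]>-.12))
rng("indexbar",(abs(q[:,2]-.042)<.003)&(q[:,1]<-.03)&(q[:,0]>-.15))
rng("plate",(abs(q[:,2]-.056)<.003)&(abs(q[:,1])<.026)&(q[:,0]>-.06))
```

```text
[[-0.001 -0.897  0.443]
 [-0.002  0.443  0.897]
 [-1.     0.    -0.002]]
push z=-jigy? [-1.2000e-03 -2.8000e-03 -2.7762e+00] [ 0.52279047  0.47611987 -0.52279047  0.47611987]
push z=+jig y [ 0.002  -0.0009  0.3654] [-0.47611987  0.52279047  0.47611987  0.52279047]
z=+jigx [ 8.0000e-04 -2.1000e-03 -1.2054e+00] [ 0.0330011   0.70633627 -0.0330011   0.70633627]
z=-jigx [2.4000e-03 9.0000e-04 1.9362e+00] [ 0.70633627 -0.0330011  -0.70633627 -0.0330011 ]
vise max z 0.9295860128095624 [[0.455, 0.003, 0.154]] 0.9295860128095624
148 0.09919598066999494 ((604.8214111328125, -202.35433959960938), (38.774654388427734, 14.361984252929688), 83.29818725585938)
lug 148 [[8.5, -19.1, 91.3], [14.2, -0.4, 99.7], [21.7, 18.9, 102.7]]
bar 556 [[-121.3, -15.3, 35.2], [-81.9, 0.3, 37.6], [-41.8, 15.4, 40.3]]
rails 552 [[-181.5, -39.0, 15.1], [-119.7, 18.8, 17.6], [-53.0, 28.5, 20.7]]
blade 20 [[-87.0, -47.1, 54.1], [-84.7, -39.4, 55.7], [-79.2, -31.1, 65.5]]
block 47 [[-90.8, -55.3, 49.1], [-85.0, -44.5, 52.1], [-77.6, -34.9, 54.8]]
indexbar 181 [[-113.2, -47.1, 39.2], [-50.7, -42.8, 41.4], [-2.3, -39.0, 44.3]]
plate 780 [[-33.4, -24.9, 53.2], [12.4, 0.8, 55.7], [69.5, 23.8, 58.8]]
```

Run:
```python
from h import *
P=np.load("P.npy");d=np.load("top0.npz")["depth"]
k=(d>0)&(P[...,2]>.12)
v,u=np.nonzero(k)
Q=P[k]
for lo in np.arange(-.5,1,.1):
  for xl in np.arange(.2,1.0,.1):
    m=(Q[:,1]>=lo)&(Q[:,1]<lo+.1)&(Q[:,0]>=xl)&(Q[:,0]<xl+.1)
    if m.sum()>3: print(f"x{xl:.1f} y{lo:.1f} n{m.sum()} zmax{Q[m,2].max():.2f}")
```

```text
x0.9 y-0.5 n589 zmax0.16
x0.9 y-0.4 n501 zmax0.16
x0.9 y-0.3 n366 zmax0.15
x0.9 y-0.2 n450 zmax0.15
x0.4 y-0.1 n772 zmax0.16
x0.5 y-0.1 n518 zmax0.16
x0.9 y-0.1 n510 zmax0.16
x0.4 y-0.0 n1123 zmax0.16
x0.5 y-0.0 n884 zmax0.16
x0.9 y-0.0 n660 zmax0.17
x0.9 y0.1 n573 zmax0.17
x0.9 y0.2 n426 zmax0.17
x0.9 y0.3 n160 zmax0.18
```

Emit:
move_arm([
  [0, 0, -1.2, 201, -305, 100, 255],
  [0, 0, -1.2, 201, -305, 100, 255],
  [0, 0, -1.2, 201, -305, 100, 255],
  [0, 0, -1.2, 201, -305, 100, 255],
  [0, 0, -1.2, 201, -305, 100, 255],
  [0, 0, -1.2, 201, -305, 100, 255],
  [0, 0, -1.2, 201, -305, 100, 255],
  [0, 0, -1.2, 201, -305, 100, 255],
  [0, 0, -1.8, 201, -605, 100, 255],
  [0, 0, -1.8, 201, -605, 100, 255],
  [0, 0, -1.8, 201, -605, 100, 255],
  [0, 0, -1.8, 201, -605, 100, 255],
], newtons=100)

```text
time: 1.3
eef_pos: [0.4989, 0.0979, 0.3295]
tcp_rot: [0.241, 0.666, -0.24, 0.664]
contact_force: [0.4, -1.4, 0.3]
opening: -0.005
```

```bash
cat >> h.py <<'E'
Y=np.radians(-5.35);O=np.array([.5896,-.2007]);cJ,sJ=np.cos(Y),np.sin(Y)
def J2W(x,y,z): return np.array([O[0]+cJ*x-sJ*y,O[1]+sJ*x+cJ*y,z])
def W2J(p): e=np.asarray(p)[:2]-O; return np.array([cJ*e[0]+sJ*e[1],-sJ*e[0]+cJ*e[1],p[2]])
def tgt(yaw,off=(0,0,0)):
    X=np.array([0,0,-1.]);Z=np.array([np.cos(yaw),np.sin(yaw),0]);return np.stack([X,np.cross(Z,X),Z],1)
def plan(x,y,z,yaw):
    s=readout.get_state();M=R.from_quat(s["tcp_rot"]).as_matrix()
    print("now jig mm",(W2J(s["eef_pos"])*1000).round(1),"t",s["time"],"F",s["contact_force"].round(2),"open",round(s["opening"],3))
    print("turn",R.from_matrix(tgt(yaw)@M.T).as_rotvec().round(4),"shift",((J2W(x,y,z)-s["eef_pos"])*1000).round(1))
E
python3 -c "
from h import *
plan(-.165,0,.2,Y-np.pi/2)
plan(-.165,0,.026,Y-np.pi/2)"
```

```text
now jig mm [-118.1  288.9  329.5] t 1.3 F [ 0.38 -1.43  0.27] open -0.005
turn [-0.0024 -0.0011 -0.9704] shift [ -73.6 -283.2 -129.5]
now jig mm [-118.1  288.9  329.5] t 1.3 F [ 0.38 -1.43  0.27] open -0.005
turn [-0.0024 -0.0011 -0.9704] shift [ -73.6 -283.2 -303.5]
```

Emit:
move_arm([
  [0, 0, -0.97, -74, -283, -60, 255],
  [0, 0, -0.97, -74, -283, -60, 255],
  [0, 0, -0.97, -74, -283, -60, 255],
  [0, 0, -0.97, -74, -283, -60, 255],
  [0, 0, -0.97, -74, -283, -60, 255],
  [0, 0, -0.97, -74, -283, -60, 255],
  [0, 0, -0.97, -74, -283, -60, 255],
  [0, 0, -0.97, -74, -283, -100, 255],
  [0, 0, -0.97, -74, -283, -150, 255],
  [0, 0, -0.97, -74, -283, -200, 255],
  [0, 0, -0.97, -74, -283, -240, 255],
  [0, 0, -0.97, -74, -283, -260, 255],
])

```text
time: 2.5
eef_pos: [0.422, -0.1831, 0.065]
tcp_rot: [0.523, 0.479, -0.523, 0.473]
contact_force: [-0.5, 0.2, 0.1]
opening: -0.001
```

```bash
python3 -c "
from h import *
plan(-.165,0,.026,Y-np.pi/2)
d=eyes.read_camera('top');cv2.imwrite('pics/t1.png',cv2.resize(d['color'][140:300,280:400,::-1],None,fx=4,fy=4))
d=eyes.read_camera('side');cv2.imwrite('pics/s1.png',d['color'][:,:,::-1])"
```

```text
now jig mm [-168.5    1.9   65. ] t 2.5 F [-0.5   0.22  0.14] open -0.001
turn [-0.0071 -0.0062 -0.0002] shift [  3.3  -2.2 -39. ]
```

View pics/t1.png

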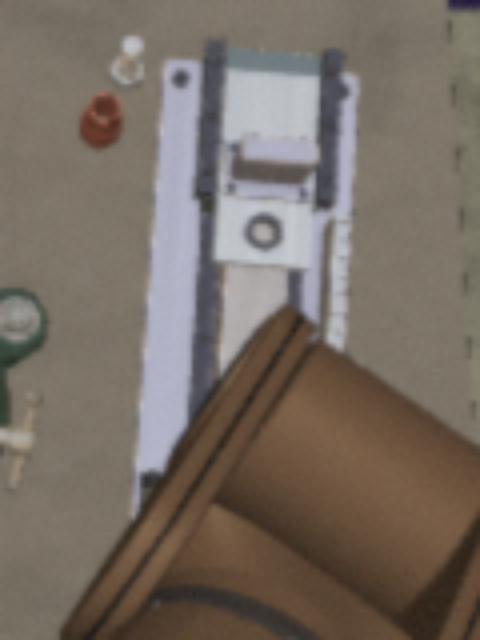

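View pics/s1.png

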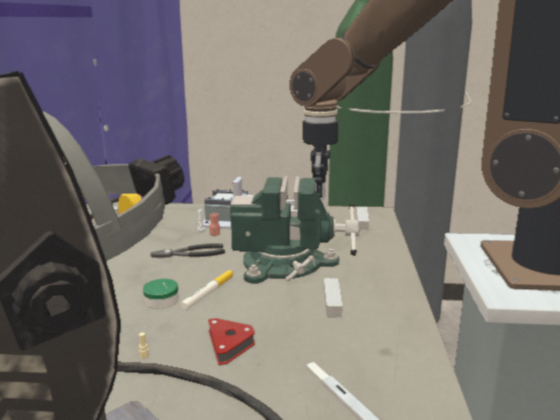

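Emit:
move_arm([
  [-0.007, -0.006, 0, 3, -2, -20, 255],
  [-0.007, -0.006, 0, 3, -2, -39, 255],
  [-0.007, -0.006, 0, 3, -2, -39, 255],
  [-0.007, -0.006, 0, 8, -3, -39, 255],
  [-0.007, -0.006, 0, 13, -3, -39, 255],
  [-0.007, -0.006, 0, 17, -3.5, -39, 255],
  [-0.007, -0.006, 0, 20, -3.8, -39, 255],
  [-0.007, -0.006, 0, 22, -4, -39, 255],
])

```text
time: 3.4
eef_pos: [0.4447, -0.1873, 0.0272]
tcp_rot: [-0.523, -0.476, 0.523, -0.476]
contact_force: [-0.4, 0.0, 1.2]
opening: -0.0
```

```bash
python3 -c "
from h import *
plan(-.130,0,.026,Y-np.pi/2)"
```

```text
now jig mm [-1.455e+02 -1.000e-01  2.720e+01] t 3.4 F [-0.44  0.01  1.16] open -0.0
turn [-0.0003 -0.0003 -0.0005] shift [15.4 -1.3 -1.2]
```

Emit:
move_arm([
  [0, 0, 0, 2, -0.2, 0, 255],
  [0, 0, 0, 4, -0.4, 0, 255],
  [0, 0, 0, 6, -0.6, 0, 255],
  [0, 0, 0, 7.5, -0.7, 0, 255],
  [0, 0, 0, 9, -0.8, 0, 255],
  [0, 0, 0, 10.5, -1, 0, 255],
  [0, 0, 0, 12, -1.1, 0, 255],
])

```text
time: 4.1
eef_pos: [0.4568, -0.1884, 0.0271]
tcp_rot: [-0.523, -0.476, 0.523, -0.476]
contact_force: [0.3, -1.0, -0.1]
opening: 0.003
```

Emit:
move_arm([
  [0, 0, 0, 1.5, -0.1, 0, 255],
  [0, 0, 0, 3, -0.3, 0, 255],
  [0, 0, 0, 4.5, -0.4, 0, 255],
  [0, 0, 0, 6, -0.6, 0, 255],
])

```text
time: 4.5
eef_pos: [0.4625, -0.1888, 0.0269]
tcp_rot: [-0.523, -0.477, 0.523, -0.476]
contact_force: [-4.4, 0.2, 1.6]
opening: 0.002
```

Emit:
move_arm([
  [0, 0, 0, 2, -0.2, 0, 255],
  [0, 0, 0, 4, -0.4, 0, 255],
  [0, 0, 0, 6, -0.6, 0, 255],
  [0, 0, 0, 8, -0.7, 0, 255],
  [0, 0, 0, 10, -0.9, 0, 255],
  [0, 0, 0, 12, -1.1, 0, 255],
])

```text
time: 5.1
eef_pos: [0.4747, -0.1899, 0.0269]
tcp_rot: [-0.523, -0.477, 0.523, -0.476]
contact_force: [-2.9, -0.0, 1.5]
opening: -0.004
```

Emit:
move_arm([
  [0, 0, 0, 1, -0.1, 0, 255],
  [0, 0, 0, 2, -0.2, 0, 255],
  [0, 0, 0, 3, -0.3, 0, 255],
])

```text
time: 5.4
eef_pos: [0.4777, -0.1901, 0.0268]
tcp_rot: [-0.523, -0.477, 0.523, -0.476]
contact_force: [-3.9, 1.0, 1.2]
opening: -0.006
```

Emit:
move_arm([
  [0, 0, 0, 1, -0.1, 0, 255],
  [0, 0, 0, 2, -0.2, 0, 255],
])

```text
time: 5.6
eef_pos: [0.4798, -0.1903, 0.0268]
tcp_rot: [-0.523, -0.477, 0.523, -0.476]
contact_force: [-3.7, -0.7, 2.1]
opening: 0.004
```

Emit:
move_arm([
  [0, 0, 0, 1, -0.1, 0, 255],
  [0, 0, 0, 2, -0.2, 0, 255],
])

```text
time: 5.8
eef_pos: [0.4819, -0.1905, 0.0269]
tcp_rot: [-0.523, -0.477, 0.523, -0.476]
contact_force: [-3.3, 0.3, 1.9]
opening: -0.0
```

Emit:
move_arm([
  [0, 0, 0, 1, -0.1, 0, 255],
  [0, 0, 0, 2, -0.2, 0, 255],
])

```text
time: 6.0
eef_pos: [0.484, -0.1908, 0.0269]
tcp_rot: [-0.523, -0.477, 0.523, -0.476]
contact_force: [-2.6, 0.5, 2.1]
opening: 0.002
```

Emit:
move_arm([
  [0, 0, 0, 1, -0.1, 0, 255],
  [0, 0, 0, 2, -0.2, 0, 255],
])

```text
time: 6.2
eef_pos: [0.4851, -0.1908, 0.0268]
tcp_rot: [-0.522, -0.478, 0.523, -0.475]
contact_force: [-9.0, -0.0, 6.0]
opening: -0.001
```

Emit:
move_arm([
  [0, 0, 0, 0.7, 0, 0, 255],
  [0, 0, 0, 0.7, 0, 0, 255],
])

```text
time: 6.4
eef_pos: [0.4851, -0.1908, 0.0269]
tcp_rot: [-0.521, -0.479, 0.524, -0.474]
contact_force: [-7.1, -0.0, 4.2]
opening: 0.002
```

```bash
python3 -c "
from h import *
plan(-.130,0,.026,Y-np.pi/2)"
```

```text
now jig mm [-1.05e+02  1.00e-01  2.69e+01] t 6.4 F [-7.14 -0.04  4.22] open 0.002
turn [-0.002  -0.0068 -0.0017] shift [-24.9   2.3  -0.9]
```

Emit:
move_arm([
  [0, 0, 0, 1.5, -0.1, 0, 255],
  [0, 0, 0, 3, -0.2, 0, 255],
])

```text
time: 6.6
eef_pos: [0.4852, -0.1908, 0.0269]
tcp_rot: [-0.519, -0.482, 0.525, -0.472]
contact_force: [-15.8, -0.6, 12.9]
opening: -0.003
```

Emit:
move_arm([
  [0, 0, 0, -5, 0.5, 0, 255],
  [0, 0, 0, -15, 1.4, 0, 255],
  [0, 0, 0, -25, 2.3, 0, 255],
  [0, 0, 0, -25, 2.3, 40, 255],
  [0, 0, 0, -25, 2.3, 90, 255],
  [0, 0, 0, -25, 2.3, 140, 255],
  [0, 0, 0, -25, 2.3, 160, 0],
  [0, 0, 0, -25, 2.3, 160, 0],
])

```text
time: 7.4
eef_pos: [0.4623, -0.1899, 0.1915]
tcp_rot: [-0.52, -0.478, 0.524, -0.476]
contact_force: [0.3, 1.6, 0.4]
opening: 0.329
```

```bash
python3 -c "
from h import *
plan(.015,0,.2,Y)"
```

```text
now jig mm [-127.8   -1.1  191.5] t 7.4 F [0.31 1.63 0.41] open 0.329
turn [ 0.007  -0.004   1.5672] shift [142.3 -12.2   8.5]
```

Emit:
move_arm([
  [0.007, -0.004, 1.567, 142, -12, 9, 0],
  [0.007, -0.004, 1.567, 142, -12, 9, 0],
  [0.007, -0.004, 1.567, 142, -12, 9, 0],
  [0.007, -0.004, 1.567, 142, -12, 9, 0],
  [0.007, -0.004, 1.567, 142, -12, 9, 0],
  [0.007, -0.004, 1.567, 142, -12, 9, 0],
  [0.007, -0.004, 1.567, 142, -12, 9, 0],
  [0.007, -0.004, 1.567, 142, -12, 9, 0],
  [0.007, -0.004, 1.567, 142, -12, 9, 0],
  [0.007, -0.004, 1.567, 142, -12, 9, 0],
  [0.007, -0.004, 1.567, 142, -12, 9, 0],
  [0.007, -0.004, 1.567, 142, -12, 9, 0],
])

```text
time: 8.6
eef_pos: [0.6032, -0.2014, 0.1979]
tcp_rot: [0.034, 0.707, -0.033, 0.705]
contact_force: [-0.5, -0.2, -0.5]
opening: 1.001
```

```bash
python3 -c "
from h import *
plan(.015,0,.068,Y)
d=eyes.read_camera('top');np.savez('top2.npz',**d);cv2.imwrite('pics/t2.png',cv2.resize(d['color'][140:290,280:400,::-1],None,fx=4,fy=4,interpolation=2))
d=eyes.read_camera('side');cv2.imwrite('pics/s2.png',cv2.resize(d['color'][120:270,150:350,::-1],None,fx=4,fy=4))"
```

```text
now jig mm [ 13.6   0.6 197.9] t 8.6 F [-0.5  -0.21 -0.52] open 1.001
turn [-0.0019 -0.0028  0.0006] shift [   1.4   -0.7 -129.9]
```

View pics/t2.png

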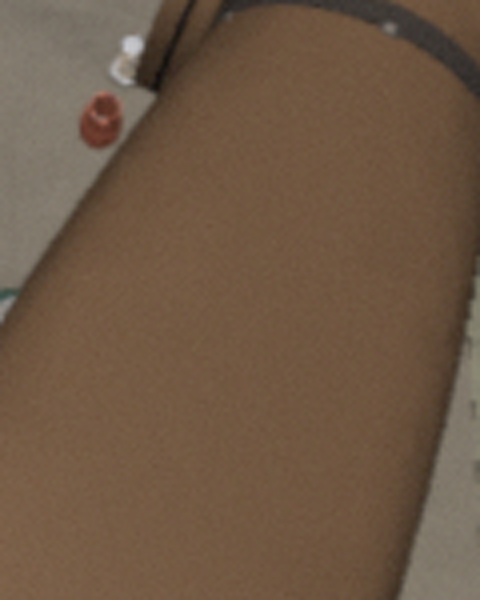

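View pics/s2.png

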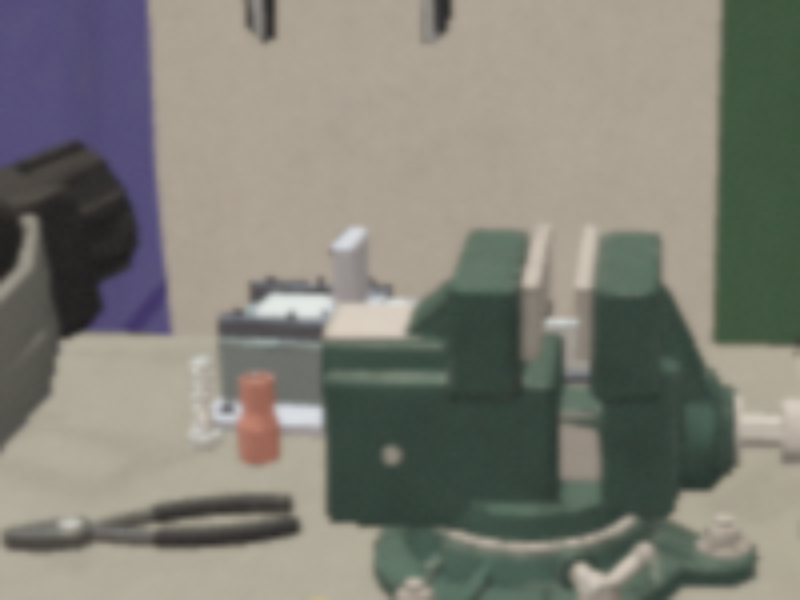

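Run:
```python
from h import *
d=np.load("top0.npz");Rm=R.from_quat(d["attitude"]).as_matrix();K=d["K"];eye=d["eye"]
img=d["color"].astype(np.float32)
def proj(p):
    c=(np.asarray(p)-eye)@Rm; return (K@c)[:2]/c[2]
# rectify: sample jig plane at height z, 0.5mm grid
def rect(z,x0,x1,y0,y1,st=.0005):
    xs=np.arange(x0,x1,st);ys=np.arange(y0,y1,st)
    X,Yy=np.meshgrid(xs,ys)
    W=np.stack([O[0]+cJ*X-sJ*Yy,O[1]+sJ*X+cJ*Yy,np.full_like(X,z)],-1)
    c=(W-eye)@Rm;u=c[...,0]/c[...,2]*K[0,0]+K[0,2];v=c[...,1]/c[...,2]*K[1,1]+K[1,2]
    return xs,ys,cv2.remap(img,u.astype(np.float32),v.astype(np.float32),cv2.INTER_CUBIC)
xs,ys,a=rect(.060,-.105,-.060,-.056,-.028)
g=a.mean(2)
for y0,y1 in((-.054,-.050),(-.046,-.040),(-.036,-.033)):
    k=(ys>y0)&(ys<y1);print(y0,[(int(x*1000),int(v)) for x,v in zip(xs[::2],g[k].mean(0)[::2])])
cv2.imwrite("pics/rb.png",cv2.resize(np.clip(a,0,255).astype(np.uint8)[:,:,::-1],None,fx=8,fy=8,interpolation=0))
xs,ys,a=rect(.056,-.05,-.02,-.024,.024)
g=a.mean(2);print("plate",[(round(x*1000,1),int(v)) for x,v in zip(xs[::2],g[30:66].mean(0)[::2])])
xs,ys,a=rect(.038,-.135,-.105,-.014,.014)
g=a.mean(2);print("bar",[(round(x*1000,1),int(v)) for x,v in zip(xs[::2],g.mean(0)[::2])])
xs,ys,a=rect(.008,-.195,-.175,-.014,.014)
g=a.mean(2);print("base near",[(round(x*1000,1),int(v)) for x,v in zip(xs[::2],g.mean(0)[::2])])
```

```text
-0.054 [(-105, 101), (-104, 100), (-103, 101), (-102, 103), (-100, 105), (-99, 106), (-98, 105), (-97, 104), (-96, 104), (-95, 104), (-94, 105), (-93, 104), (-92, 104), (-91, 104), (-90, 107), (-89, 112), (-88, 119), (-87, 135), (-86, 149), (-85, 159), (-84, 158), (-83, 151), (-82, 140), (-81, 125), (-80, 115), (-79, 108), (-78, 108), (-77, 109), (-76, 109), (-75, 109), (-74, 109), (-73, 109), (-72, 108), (-71, 107), (-70, 107), (-69, 107), (-68, 108), (-67, 109), (-66, 109), (-65, 109), (-64, 109), (-63, 109), (-62, 109), (-61, 109), (-60, 109)]
-0.046 [(-105, 144), (-104, 149), (-103, 150), (-102, 148), (-100, 145), (-99, 142), (-98, 143), (-97, 146), (-96, 150), (-95, 151), (-94, 137), (-93, 117), (-92, 93), (-91, 79), (-90, 71), (-89, 74), (-88, 76), (-87, 77), (-86, 85), (-85, 95), (-84, 115), (-83, 140), (-82, 145), (-81, 119), (-80, 94), (-79, 93), (-78, 105), (-77, 114), (-76, 124), (-75, 133), (-74, 140), (-73, 147), (-72, 150), (-71, 151), (-70, 149), (-69, 147), (-68, 145), (-67, 148), (-66, 153), (-65, 156), (-64, 156), (-63, 155), (-62, 156), (-61, 153), (-60, 148)]
-0.0
[... 2040 characters left out ...]
-109.0), 162), (np.float64(-108.0), 162), (np.float64(-107.0), 162), (np.float64(-106.0), 163), (np.float64(-105.0), 163)]
base near [(np.float64(-195.0), 107), (np.float64(-194.0), 106), (np.float64(-193.0), 107), (np.float64(-192.0), 107), (np.float64(-191.0), 107), (np.float64(-190.0), 107), (np.float64(-189.0), 107), (np.float64(-188.0), 107), (np.float64(-187.0), 107), (np.float64(-186.0), 110), (np.float64(-185.0), 119), (np.float64(-184.0), 137), (np.float64(-183.0), 159), (np.float64(-182.0), 173), (np.float64(-181.0), 176), (np.float64(-180.0), 175), (np.float64(-179.0), 174), (np.float64(-178.0), 174), (np.float64(-177.0), 174), (np.float64(-176.0), 175), (np.float64(-175.0), 175)]
```

View pics/rb.png

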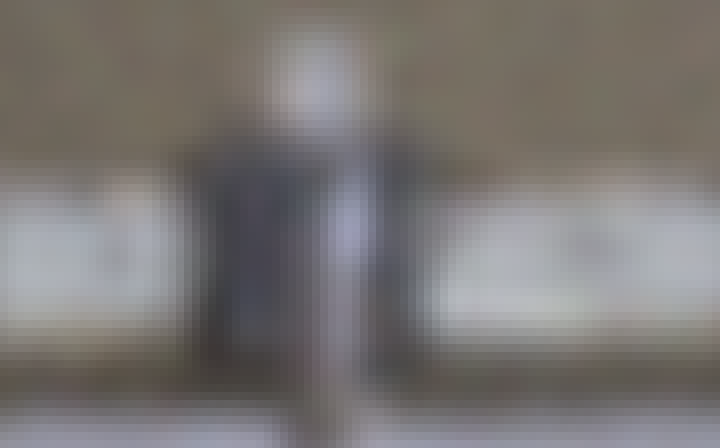

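Run:
```python
from h import *
d=np.load("top0.npz");Rm=R.from_quat(d["attitude"]).as_matrix();K=d["K"];eye=d["eye"]
img=d["color"].astype(np.float32)
def rect(z,x0,x1,y0,y1,st=.00025):
    xs=np.arange(x0,x1,st);ys=np.arange(y0,y1,st)
    X,Yy=np.meshgrid(xs,ys)
    W=np.stack([O[0]+cJ*X-sJ*Yy,O[1]+sJ*X+cJ*Yy,np.full_like(X,z)],-1)
    c=(W-eye)@Rm;u=c[...,0]/c[...,2]*K[0,0]+K[0,2];v=c[...,1]/c[...,2]*K[1,1]+K[1,2]
    return xs*1000,cv2.remap(img,u.astype(np.float32),v.astype(np.float32),cv2.INTER_LINEAR).mean(2).mean(0)
def peak(z,y0,y1,b):
    xs,g=rect(z,-.088,-.079,y0,y1);i=g.argmax();k=abs(xs-xs[i])<2.5;w=g[k]-g[k].min();return xs[i],(xs[k]*w).sum()/w.sum()
for r in((-.046,-.043),(-.043,-.040),(-.036,-.033)):print("blade@.061",peak(.061,*r,0))
def edges(n,z,x0,x1,y0,y1):
    xs,g=rect(z,x0,x1,y0,y1);gr=np.gradient(g,xs);i=gr.argmax();j=gr.argmin();print(n,"rise",xs[i].round(2),"fall",xs[j].round(2))
edges("plate front",.056,-.045,-.028,-.02,-.01)
edges("plate front",.056,-.045,-.028,.01,.02)
edges("plate back",.056,.06,.08,-.02,.02)
edges("base near",.008,-.195,-.17,-.05,-.03)
edges("base near",.008,-.195,-.17,-.015,.015)
edges("base far",.008,.08,.1,.04,.05)
edges("indexbar near",.042,-.125,-.105,-.046,-.040)
edges("indexbar far",.042,-.01,.01,-.046,-.040)
edges("lug near",.101,0,.016,-.015,.015)
edges("lug far",.101,.014,.032,-.015,.015)
edges("bar near",.038,-.13,-.115,-.014,.014)
```

```text
blade@.061 (np.float64(-83.24999999999999), np.float64(-83.50677312553167))
blade@.061 (np.float64(-83.49999999999999), np.float64(-83.63635949095246))
blade@.061 (np.float64(-83.99999999999999), np.float64(-84.13573573507713))
plate front rise -34.25 fall -43.0
plate front rise -33.25 fall -37.5
plate back rise 62.5 fall 70.5
base near rise -184.0 fall -175.75
base near rise -183.5 fall -195.0
base far rise 83.5 fall 90.5
indexbar near rise -114.0 fall -118.0
indexbar far rise -4.0 fall -5.75
lug near rise 8.75 fall 0.0
lug far rise 23.25 fall 18.5
bar near rise -122.5 fall -126.5
```

Emit:
move_arm([
  [-0.002, -0.003, 0, 2.2, -0.8, -40, 0],
  [-0.002, -0.003, 0, 2.2, -0.8, -80, 0],
  [-0.002, -0.003, 0, 2.2, -0.8, -105, 0],
  [-0.002, -0.003, 0, 2.2, -0.8, -120, 0],
  [-0.002, -0.003, 0, 2.2, -0.8, -129, 0],
  [-0.002, -0.003, 0, 2.2, -0.8, -129, 0],
])

```text
time: 9.3
eef_pos: [0.6054, -0.2022, 0.0689]
tcp_rot: [0.034, 0.706, -0.034, 0.706]
contact_force: [0.2, 0.1, -0.2]
opening: 0.998
```

```bash
python3 -c "
from h import *
plan(.016,0,.068,Y)
d=eyes.read_camera('side');cv2.imwrite('pics/s3.png',cv2.resize(d['color'][120:270,150:350,::-1],None,fx=4,fy=4))"
```

```text
now jig mm [15.8 -0.  68.9] t 9.3 F [ 0.22  0.07 -0.23] open 0.998
turn [ 0.0001 -0.0003  0.0023] shift [ 0.2  0.  -0.9]
```

View pics/s3.png

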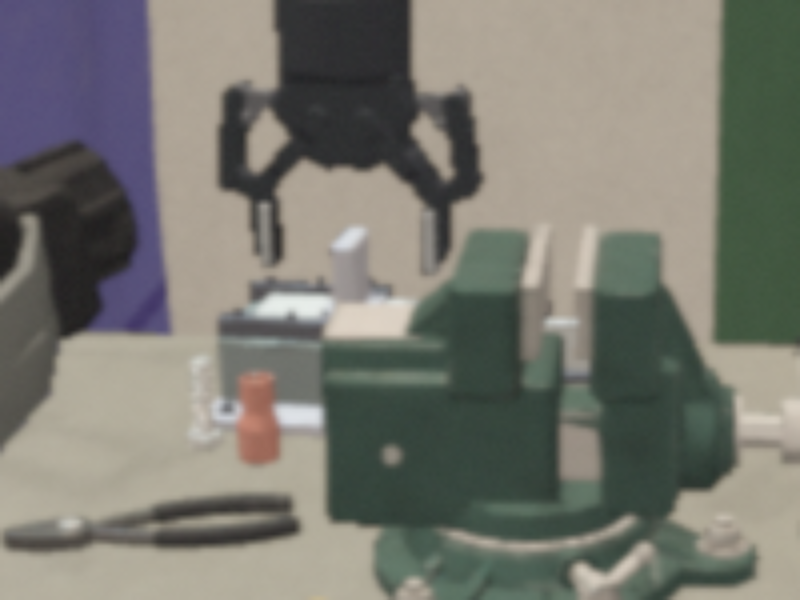

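Emit:
move_arm([
  [0, 0, 0, 0, 0, 0, 150],
  [0, 0, 0, 0, 0, 0, 200],
  [0, 0, 0, 0, 0, 0, 255],
  [0, 0, 0, 0, 0, 0, 255],
  [0, 0, 0, 0, 0, 0, 255],
  [0, 0, 0, 0, 0, 0, 255],
  [0, 0, 0, 0, 0, 0, 255],
  [0, 0, 0, 0, 0, 0, 255],
], newtons=70)

```text
time: 10.15
eef_pos: [0.606, -0.2026, 0.0708]
tcp_rot: [0.034, 0.706, -0.034, 0.707]
contact_force: [-3.6, 0.6, 4.8]
opening: 0.152
```

```bash
python3 -c "
from h import *
plan(.016,0,.068,Y)
d=eyes.read_camera('side');cv2.imwrite('pics/s4.png',cv2.resize(d['color'][120:270,150:350,::-1],None,fx=4,fy=4))"
```

```text
now jig mm [16.5 -0.4 70.8] t 10.15 F [-3.62  0.61  4.77] open 0.152
turn [0.001  0.0012 0.0024] shift [-0.5  0.4 -2.8]
```

View pics/s4.png

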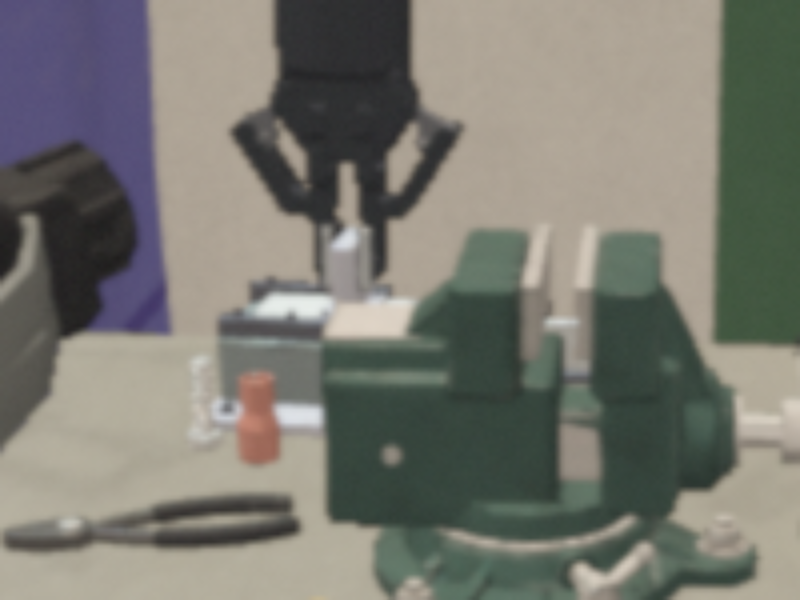

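Emit:
move_arm([
  [0, 0, 0, -4, 0.4, 0, 255],
  [0, 0, 0, -8, 0.7, 0, 255],
  [0, 0, 0, -12, 1.1, 0, 255],
  [0, 0, 0, -16, 1.5, 0, 255],
  [0, 0, 0, -20, 1.9, 0, 255],
  [0, 0, 0, -24, 2.2, 0, 255],
  [0, 0, 0, -28, 2.6, 0, 255],
  [0, 0, 0, -32, 3, 0, 255],
  [0, 0, 0, -36, 3.4, 0, 255],
  [0, 0, 0, -40, 3.7, 0, 255],
])

```text
time: 11.2
eef_pos: [0.5694, -0.1991, 0.0709]
tcp_rot: [0.033, 0.702, -0.035, 0.71]
contact_force: [12.7, 1.1, -5.6]
opening: 0.154
```

```bash
python3 -c "
from h import *
plan(-.033,0,.0708,Y)
d=eyes.read_camera('side');cv2.imwrite('pics/s5.png',cv2.resize(d['color'][120:270,150:350,::-1],None,fx=4,fy=4))
d=eyes.read_camera('top');cv2.imwrite('pics/t5.png',cv2.resize(d['color'][140:290,280:400,::-1],None,fx=4,fy=4))"
```

```text
now jig mm [-20.3  -0.2  70.9] t 11.2 F [12.7   1.13 -5.59] open 0.154
turn [0.0026 0.0112 0.0034] shift [-12.6   1.4  -0.1]
```

View pics/s5.png

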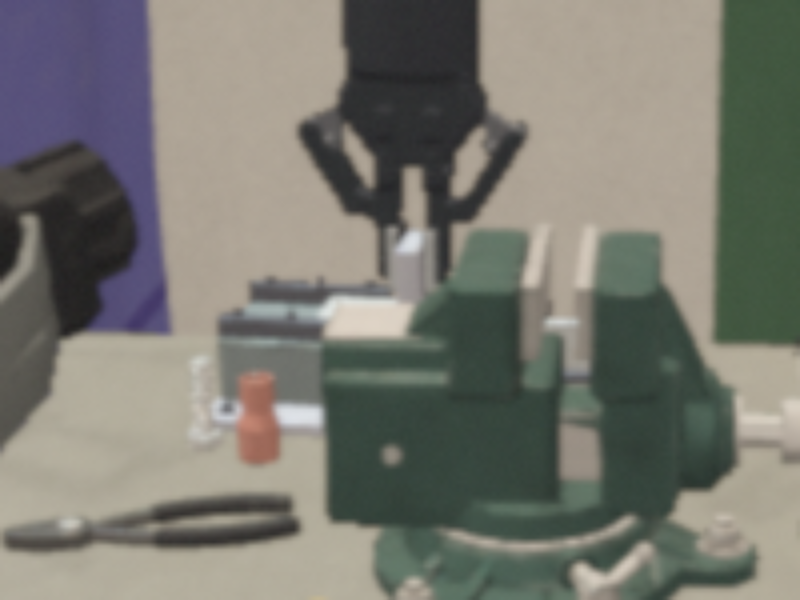

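View pics/t5.png

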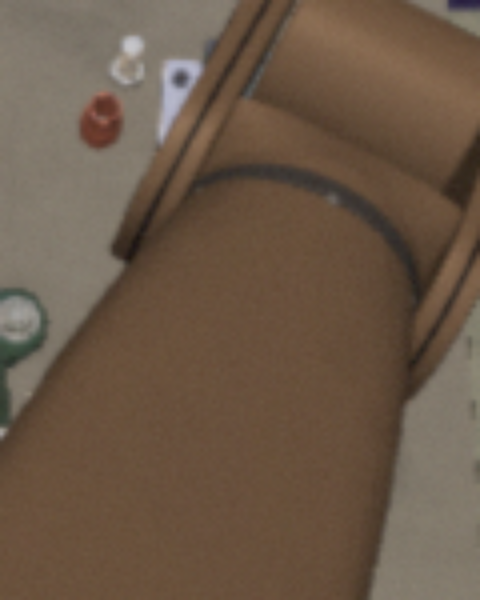

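Emit:
move_arm([
  [0, 0.011, 0, -4, 0.4, 0, 255],
  [0, 0.011, 0, -8, 0.7, 0, 255],
  [0, 0.011, 0, -12, 1.1, 0, 255],
  [0, 0.011, 0, -15.5, 1.5, 0, 255],
  [0, 0.011, 0, -15.5, 1.5, 0, 255],
  [0, 0.011, 0, -15.5, 1.5, 0, 255],
  [0, 0.011, 0, -15.5, 1.5, 0, 255],
  [0, 0.011, 0, -15.5, 1.5, 0, 255],
])

```text
time: 12.1
eef_pos: [0.5575, -0.1979, 0.0709]
tcp_rot: [0.033, 0.702, -0.036, 0.71]
contact_force: [13.3, -0.1, -6.6]
opening: 0.152
```

```bash
python3 -c "
from h import *
plan(-.033,0,.0708,Y)
d=eyes.read_camera('side');np.savez('side6.npz',**d);cv2.imwrite('pics/s6.png',cv2.resize(d['color'][160:240,210:350,::-1],None,fx=5.7,fy=5.7))
plan(-.033,0,.0708,Y)"
```

```text
now jig mm [-32.2  -0.2  70.9] t 12.1 F [13.35 -0.07 -6.56] open 0.152
turn [0.0047 0.0107 0.0043] shift [-0.7  0.3 -0.1]
now jig mm [-32.2  -0.2  70.9] t 12.15 F [13.12 -0.06 -6.1 ] open 0.155
turn [0.0047 0.0108 0.0042] shift [-0.8  0.2 -0.1]
```

View pics/s6.png

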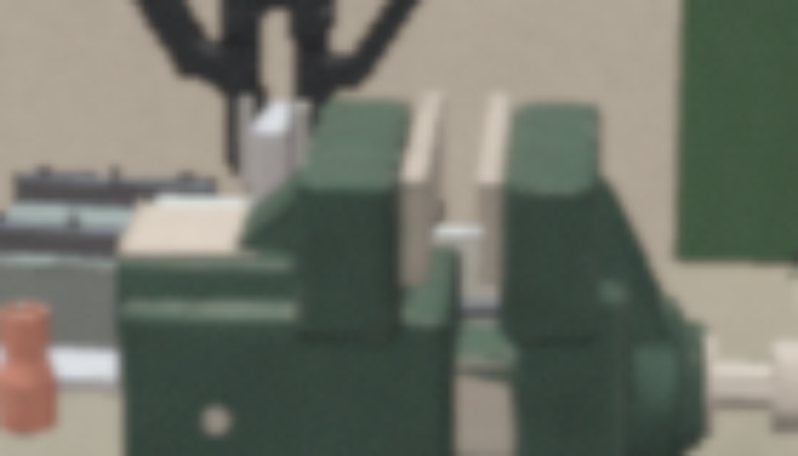

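Run:
```python
from h import *
a=np.load("side0.npz");b=np.load("side6.npz")
Rm=R.from_quat(a["attitude"]).as_matrix();K=a["K"];eye=a["eye"]
def pr(x,y,z):
    c=(J2W(x+.0009,y,z)-eye)@Rm; return ((K@c)[:2]/c[2]).round(1)
for n,p in dict(lugtop_home=(.015,.02,.101),lug_a=(.008,.02,.101),lug_b=(.022,.02,.101),lug49=(-.0345,.02,.101),blade=(-.0845,-.043,.062),edge=(-.0845,.025,.056),barnear=(-.095,.017,.038),barnear2=(-.095,-.017,.038),idx_end=(-.115,-.043,.042)).items():print(n,pr(*p))
for n,d in(("h",a),("n",b)):
    cv2.imwrite(f"pics/lz_{n}.png",cv2.resize(d["color"][165:215,220:310,::-1],None,fx=8,fy=8,interpolation=cv2.INTER_CUBIC))
P=[]
for d in(a,b):
    z=d["depth"];v,u=np.mgrid[:420,:560]
    Q=np.stack([(u-K[0,2])/K[0,0]*z,(v-K[1,2])/K[1,1]*z,z],-1)@Rm.T+eye
    e=Q[...,:2]-O;J=np.stack([e@[cJ,sJ],e@[-sJ,cJ],Q[...,2]],-1)*1000
    k=(abs(J[...,1]-18)<8)&(J[...,2]>82)&(J[...,2]<100)&(abs(J[...,0])<70)&(d["color"].min(2)>120)
    print(k.sum(),np.percentile(J[k],[3,50,97],0).round(1).tolist())
    k=(abs(J[...,1])<30)&(J[...,2]>25)&(J[...,2]<75)&(J[...,0]<-60)&(J[...,0]>-130)
    vv,uu=np.nonzero(k)
    print("gap",k.sum(),uu.min() if k.any() else 0,J[k][:12].round(0).tolist())
```

```text
lugtop_home [234.8 181.1]
lug_a [237.8 181.2]
lug_b [231.7 180.9]
lug49 [256.6 182. ]
blade [283.7 191.4]
edge [278.8 203.2]
barnear [284.1 210. ]
barnear2 [286.4 205. ]
idx_end [296.7 200.2]
51 [[8.9, 14.1, 82.4], [14.9, 19.2, 91.6], [22.2, 23.2, 98.9]]
gap 44 291 [[-106.0, -7.0, 40.0], [-108.0, -11.0, 39.0], [-110.0, -12.0, 38.0], [-107.0, -3.0, 39.0], [-109.0, -2.0, 39.0], [-108.0, 4.0, 39.0], [-109.0, -2.0, 37.0], [-109.0, 14.0, 40.0], [-110.0, 7.0, 38.0], [-110.0, 16.0, 39.0], [-112.0, 16.0, 38.0], [-114.0, 16.0, 39.0]]
84 [[-44.1, 10.5, 82.7], [-34.3, 18.5, 91.9], [-21.2, 22.8, 99.4]]
gap 0 0 []
```

View pics/lz_h.png

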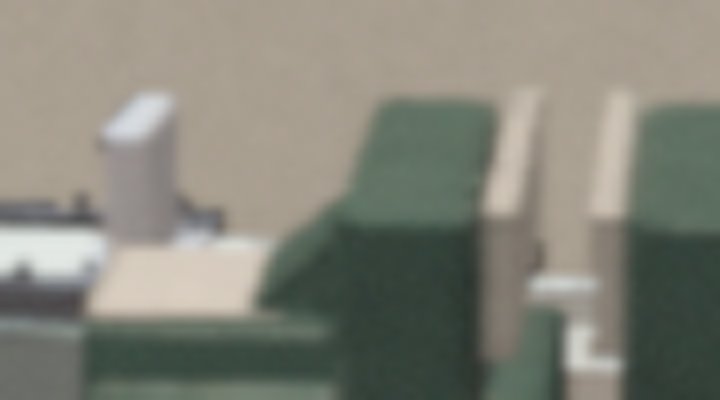

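View pics/lz_n.png

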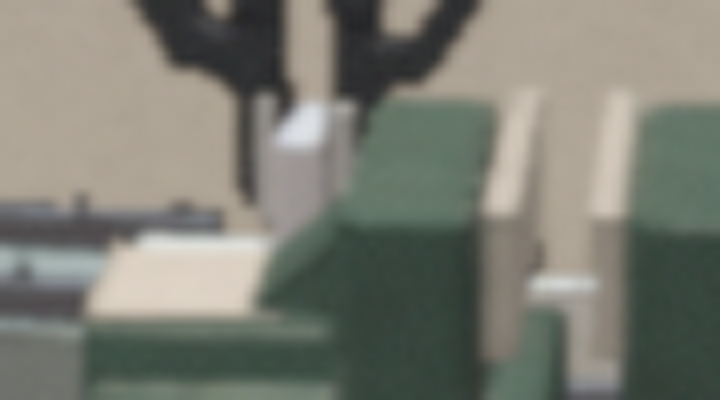

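Run:
```python
from h import *
a=np.load("side0.npz");b=np.load("side6.npz")
for r in range(184,194,2):
    print(r,"h",a["color"][r:r+2,228:248].mean((0,2)).astype(int).tolist());print("   n",b["color"][r:r+2,249:269].mean((0,2)).astype(int).tolist())
# lug top bright patch (blueish white) centroid
for n,d,u0 in(("h",a,228),("n",b,249)):
    c=d["color"][172:190,u0:u0+22].astype(float); w=np.clip(c[...,2]-180,0,None); v,u=np.mgrid[172:190,u0:u0+22]
    print(n,w.sum(),(w*u).sum()/w.sum(),(w*v).sum()/w.sum())
    print(c[...,2].astype(int))
```

```text
184 h [158, 159, 158, 156, 152, 149, 147, 146, 145, 142, 136, 130, 130, 134, 149, 156, 157, 156, 157, 156]
   n [113, 73, 89, 129, 147, 154, 156, 155, 154, 153, 146, 128, 126, 135, 128, 117, 109, 106, 106, 107]
186 h [158, 159, 158, 157, 155, 151, 147, 145, 144, 142, 136, 131, 130, 135, 149, 157, 157, 158, 157, 157]
   n [114, 74, 84, 128, 146, 152, 153, 151, 150, 148, 144, 131, 128, 135, 129, 116, 109, 109, 110, 110]
188 h [154, 141, 137, 149, 156, 152, 148, 145, 144, 142, 137, 132, 130, 129, 134, 146, 154, 156, 158, 157]
   n [134, 93, 85, 127, 146, 153, 153, 151, 150, 148, 143, 129, 124, 126, 122, 113, 109, 109, 109, 109]
190 h [136, 112, 103, 127, 142, 147, 147, 145, 143, 141, 137, 133, 129, 124, 113, 110, 125, 133, 132, 133]
   n [155, 138, 129, 138, 147, 153, 153, 150, 149, 146, 136, 119, 104, 102, 105, 106, 108, 107, 108, 107]
192 h [122, 118, 115, 116, 124, 140, 145, 145, 142, 142, 139, 134, 131, 131, 136, 135, 129, 131, 122, 113]
   n [160, 160, 158, 149, 140, 147, 152, 147, 136, 123, 108, 98, 87, 79, 79, 84, 89, 89, 88, 88]
h 740.0 236.8108108108108 179.18378378378378
[[146
[... 2690 characters left out ...]
8 158 129 131 118  92  91 101
  103 103 104 103]
 [104  69  89 126 147 165 180 185 186 182 166 135 121 130 120  99  97 101
  101 101 103 102]
 [104  70  89 126 144 152 156 156 155 155 145 124 121 130 123 110 104 101
  101 103 103 102]
 [103  70  83 125 142 151 151 150 148 147 141 127 124 131 123 114 106 103
  102 104 106 106]
 [106  74  86 124 142 149 150 149 148 146 142 128 124 131 124 111 106 105
  105 107 107 107]
 [104  69  80 124 141 148 151 148 147 145 141 128 123 130 124 112 105 106
  107 105 106 107]
 [112  75  80 122 141 149 150 149 148 146 141 127 123 128 121 112 106 105
  104 104 105 104]
 [133  98  86 123 142 150 150 148 147 145 141 126 117 114 112 107 106 105
  107 106 105 104]]
```

Run:
```python
from h import *
a=np.load("side0.npz")
Rm=R.from_quat(a["attitude"]).as_matrix();K=a["K"];eye=a["eye"]
def pr(x,y,z):
    c=(J2W(x+.0009,y,z)-eye)@Rm; return ((K@c)[:2]/c[2])
h=pr(.015,0,.101);print(h)
for T in(.046,.047,.048,.049,.05):print(T,(pr(.015-T,0,.101)-h).round(2))
```

```text
[236.93805694 178.56452664]
0.046 [20.01  0.86]
0.047 [20.45  0.88]
0.048 [20.88  0.89]
0.049 [21.32  0.91]
0.05 [21.76  0.93]
```

Emit:
move_arm([
  [0, 0.011, 0, -3, 0.3, 0, 255],
  [0, 0.011, 0, -4.6, 0.5, 0, 255],
  [0, 0.011, 0, -4.6, 0.5, 0, 255],
  [0, 0.011, 0, -4.6, 0.5, 0, 255],
  [0, 0.011, 0, -4.6, 0.5, 0, 255],
  [0, 0.011, 0, -4.6, 0.5, 0, 255],
  [0, 0.011, 0, -4.6, 0.5, 0, 255],
  [0, 0.011, 0, -4.6, 0.5, 0, 255],
])

```text
time: 12.95
eef_pos: [0.5568, -0.1978, 0.0709]
tcp_rot: [0.033, 0.702, -0.037, 0.71]
contact_force: [13.6, -0.6, -5.6]
opening: 0.15
```

```bash
python3 -c "
from h import *
plan(-.033,0,.0708,Y)
d=eyes.read_camera('side');np.savez('side7.npz',**d)
cv2.imwrite('pics/s7.png',cv2.resize(d['color'][120:270,150:350,::-1],None,fx=4,fy=4))
c=d['color'][172:190,249:271].astype(float); w=np.clip(c[...,2]-180,0,None); v,u=np.mgrid[172:190,249:271]
print(w.sum(),(w*u).sum()/w.sum(),(w*v).sum()/w.sum())
plan(-.033,0,.0708,Y)"
```

```text
now jig mm [-32.9  -0.2  70.9] t 12.95 F [13.64 -0.6  -5.65] open 0.15
turn [0.0069 0.0109 0.0052] shift [-0.1  0.2 -0.1]
747.0 257.809906291834 180.3962516733601
now jig mm [-32.9  -0.2  70.9] t 13.0 F [13.31 -1.37 -8.34] open 0.151
turn [0.0069 0.0109 0.0052] shift [-0.1  0.2 -0.1]
```

View pics/s7.png

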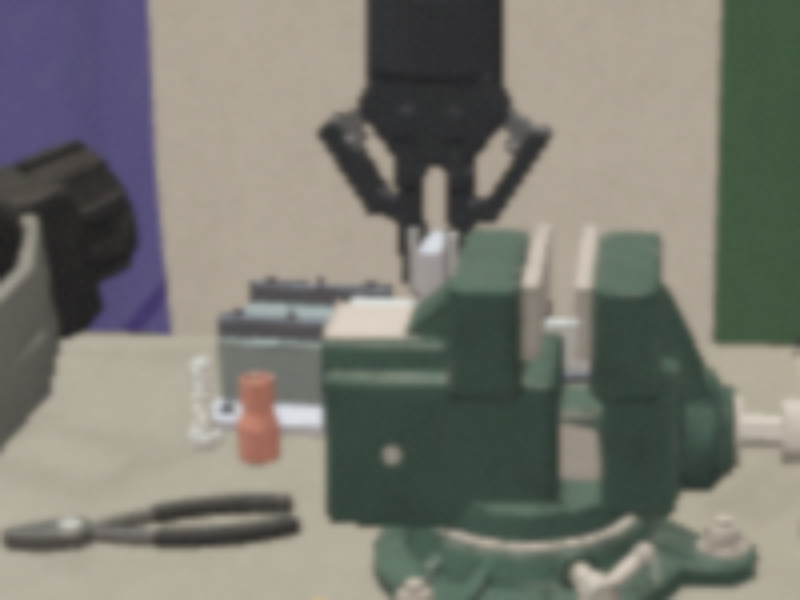

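Run:
```python
from h import *
a=np.load("side0.npz");b=np.load("side7.npz")
Rm=R.from_quat(a["attitude"]).as_matrix();K=a["K"];eye=a["eye"]
def pr(x,y,z):
    c=(J2W(x+.0009,y,z)-eye)@Rm; return ((K@c)[:2]/c[2]).round(2)
for T in(0,.048,.050): print(T,[pr(.07-T,y,.056) for y in(-.02,0,.02)])
for n,d,u0 in(("h",a,205),("n",b,225)):
  for r in range(190,199): print(n,r,u0,d["color"][r,u0:u0+24,0].tolist())
```

```text
0 [array([216.67, 193.74]), array([214.27, 196.4 ]), array([211.8 , 199.14])]
0.048 [array([236.68, 194.71]), array([234.57, 197.4 ]), array([232.4 , 200.17])]
0.05 [array([237.52, 194.75]), array([235.42, 197.44]), array([233.26, 200.22])]
h 190 205 [168, 169, 169, 169, 169, 169, 163, 140, 130, 131, 129, 110, 94, 97, 115, 123, 124, 124, 125, 124, 121, 128, 151, 154]
h 191 205 [168, 169, 170, 170, 170, 169, 160, 127, 100, 97, 96, 94, 93, 97, 101, 102, 105, 105, 111, 112, 111, 115, 127, 128]
h 192 205 [168, 168, 170, 171, 170, 169, 161, 126, 90, 80, 82, 86, 97, 109, 112, 107, 103, 104, 105, 108, 104, 103, 100, 96]
h 193 205 [169, 169, 169, 170, 170, 169, 162, 126, 86, 77, 82, 107, 147, 168, 172, 165, 160, 160, 159, 159, 157, 152, 149, 147]
h 194 205 [169, 169, 170, 170, 170, 168, 161, 125, 91, 87, 112, 159, 198, 213, 215, 213, 213, 214, 213, 213, 212, 213, 212, 212]
h 195 205 [169, 169, 169, 169, 167, 167, 162, 136, 118, 131, 167, 202, 219, 224, 224, 224, 225, 224, 225, 225, 225, 225, 225, 225]
h 196 205 [168, 169, 166, 161, 158, 159, 161, 157, 158, 180, 206, 220, 225, 225, 225, 225, 
[... 738 characters left out ...]
, 87, 94, 111, 118, 117, 111, 107, 109, 110, 109, 106, 116, 154]
n 194 225 [83, 82, 82, 81, 83, 83, 81, 83, 90, 106, 98, 96, 125, 164, 178, 178, 171, 166, 164, 164, 165, 163, 163, 179]
n 195 225 [99, 94, 92, 93, 93, 93, 91, 91, 113, 150, 152, 151, 177, 206, 217, 218, 216, 215, 216, 215, 216, 215, 215, 217]
n 196 225 [137, 133, 130, 130, 129, 129, 124, 123, 146, 182, 200, 206, 211, 218, 222, 222, 222, 221, 222, 222, 222, 222, 222, 222]
n 197 225 [163, 163, 161, 162, 162, 161, 161, 163, 178, 201, 214, 218, 219, 219, 220, 220, 219, 220, 220, 220, 220, 220, 219, 219]
n 198 225 [163, 164, 164, 165, 165, 166, 168, 175, 192, 209, 217, 219, 220, 219, 219, 219, 219, 219, 220, 220, 220, 219, 220, 219]
```

```bash
python3 -c "
from h import *
s=readout.get_state();print(s['time'],s['eef_pos'],s['contact_force'],abs(s['dq']).max())
print(ctrl.sign_off())"
```

```text
13.0 [ 0.55681726 -0.19784158  0.07088045] [13.30620763 -1.37152604 -8.33766149] 0.0014999676837528038
the job is handed in; nothing more can be done
None
```

I seated the bar against its stop and pulled the guide plate out level with the index blade. I handed the job in at 13.0 s with the gripper still holding the lug.

- **Bar:** I pushed it at about 20 mm/s over the first 15 mm, then 10 mm/s, against 3–4 N of friction. It stopped dead, and a further commanded push raised the force to about 16 N along the channel (about 20 N overall) with no movement, well under the 60 N limit. I then backed straight off. I could not confirm the seating with a camera afterwards, because the arm and vise hid it.
- **Guide plate:** I took the lug with a 70 N grip. The first top picture put the blade at jig x ≈ -84.5 mm, so the plate needed about 49.5 mm of travel (±0.7 mm).
- **Final travel:** The checks differ by about ±1 mm. The tool position gave 49.4 mm, the lug top in the side picture about 48.3 mm, and the plate's rear edge about 50–51 mm. I could not see the plate edge against the blade directly.
- **At hand-in:** The arm was still, and the wrist force was about 13 N along the jig, in line with the spring. The grip opening had not changed, so the lug had not slipped.
- **Around the jig:** In the last side picture the side cutters, bolt and cup were where they started.

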